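Nipping press: table home, lever over to full pressure

ROBOT

A 7-joint arm with a two-finger parallel gripper is mounted at the origin on a cart in front of the work surface, level with it; the furniture and walls round the work are solid. World frame = base frame: x ahead of the robot, y to its left, z up, the work surface at z = 0. Lengths are in m, angles in rad, forces in N, time in s.
With the tool pointing down it reaches from about 0.425 to 0.925 m from the base axis. Payload 6.8 kg.
Tool frame: the origin (TCP) lies midway between the tips of the shut fingers; the grasp point (between the pads) lies 19 mm behind it; z points along the fingers, y is the direction in which the jaws open and shut (so a half turn about z gives the same grasp; the last joint's range is limited). The gripper opens to 85 mm and grips with 20 to 120 N. Pads are 22 mm wide; open, the fingers measure 114 mm over their backs; the gripper's body (76 mm by 85 mm) begins 54 mm behind the grasp point. The pads swing forward as they close: fully open they stand 13 mm farther back than shut.
Start: joints at [0.993, 0.477, 0.022, 1.555, -0.011, 1.109, -0.083], TCP at [0.306, -0.602, 0.231] pointing down, gripper open.
Joint ranges: [-2.96, 2.96], [-0.34, 2.1], [-1.41, 1.46], [0.24, 2.44], [-1.37, 4.51], [0.17, 1.92], [-2.96, 2.96]. Speed limits (rad/s): [2.39, 2.39, 3.14, 3.14, 3.14, 3.14, 3.14].

INTERFACE

Orientations are given as a rotation vector (axis times angle).
In Python, from bench import r, imaging gives the robot as it stands.
- The arm moves only by the tool jog_arm, never from a script. Its argument "rows" is a list of rows, each an object with "delta_rot": the turn, a rotation vector about the tool's x, y, z in degrees, a list of three; "xyz": the shift along the tool's x, y, z in cm, a list of three; "fingers": the closure, from 0 (fully open) to 1 (shut). A call has exactly 5 rows; each row is the pose to reach, as a shift and turn from the pose measured when the call began, along the tool's axes at that moment; what a row does not reach only later rows make up. A row lasts 1/12 s, in which the tool goes at most 41.7 mm and 7.16 degrees, less where a joint would pass 70% of its speed; a pose out of reach is approached as far as the arm can. A call with a gripper value outside its range is refused whole. The fingers move at their own pace and stop on an object; "grip_force" is the grip in N (left out, the last holds). Time passes only in rows, so rows that repeat a pose let the fingers close, or fill a call up. It gives the time, the measured TCP pose, the force and the opening at its end, in the units of the state.
- r.get_obs(): the state, without advancing time (a new reading comes with each control period).
- imaging.grab_frame(name): name is "scene" or "top" or "wrist"; returns the picture (384x512x3 uint8, blue, green, red); there is no depth.
- imaging.camera_info(name): a dict with "camera_matrix" (3x3 intrinsics, pixels), "xyz" and "attitude" of the camera in the world. Camera axes: x right, y down, z forward; pixel columns grow to the right and rows downward; lengths in m; the calibration is good to about 2 mm. A picture is of the moment at which its call begins: read the wrist's pose just before it. camera_info takes no time and is no camera call; for the wrist camera it gives the pose at the moment of the call.
- r.hand_in(): hands the job in, once; it reports no verdict.
Trained networks look in the newest picture that a camera, given by its name, has taken for a name from the list of things; names that differ only in an ending like _2 or _b are one class to them, and where a whole thing is asked for, a point or a joint stands for the part that bears it (a point fixed in the world has none). Each returns a list of dicts, best first, with "conf" (0 to 1); they miss things now and then, are a little off and sometimes report something else, mostly with a low value. They report only what shows in the picture. A call takes as long as a camera call. They do not tell look-alikes from the thing itself.
- imaging.find_in(camera, query): "position" ([column, row] in pixels, amid what is visible of it).
- imaging.cut_out(camera, query): "region" (384x512 bool, what is visible of it) and "position" ([column, row] in pixels, amid what is visible of it).
- imaging.tip_of(camera, query): "position" ([column, row] in pixels: a listed point, or the origin of a listed thing).
The state is a dict: "clock": time; "joints": joint angles; "qvel": joint speeds; "tau": joint torques, N m; "tcp_pos": TCP position; "orientation": TCP orientation; "contact_force": force on the tool from outside, world axes, zero at the start; "moment": the same for the moment, N m; "grip_width": finger opening in m.
Only numpy, scipy, OpenCV 4.12 (cv2) and the standard library are available. Lean on these libraries where they do the work, as an engineer would, in place of code of your own. Each camera call takes 0.05 s, during which the arm holds its last target.

TASK

Put the glued card case, which lies between its pressing boards, under full pressure in the nipping press: push the sliding table fully home against its stop, and only then push the lever round by its upright grip, past the first notch, to the end stop, where it stays by itself. Only push, with the fingertips or the outside of the fingers, and do not take the grip or the table's lip between the fingers; do not lift or shift the boards in their nest, and leave the other things on the bench as they are.

Things in the scene. Friction and masses are not known exactly. Their poses are not given: they have to be found in the camera images.
- press: Fixed grey nipping press, 262 mm wide. Origin at bench height under the vertical spindle; x points to its back (the table comes out at the front, -x), y to its left seen from the front, z up. Columns at y = +-107 mm carry a crosshead (56 mm deep, 262 wide, z 129 to 165 mm); on it the index disc (radius 58 mm, top at z 184 mm) and the lever.
- table (a joint): Sliding steel table on the base: distance in m by which it is drawn out to the front (press -x); 0.07 at the start, 0 = fully home against the rear stops. About 3 N of friction, stays where it is left, no spring. It carries the boards.
- table_lip (a point): Centre of the front face of the table's upright front lip (140 mm wide, 6 mm thick, from z = 27 to 75 mm above the bench); the point lies 52 mm above the bench, 113 mm in front of the spindle axis when the table is home. Push it along press +x. Axes parallel to the press axes.
- lever (a joint): Lever angle in rad, clockwise from above: 0 = open (pointing right, 0.35 rad to the front of press -y); 0.6 = first notch, platen just resting on the boards; 1.2 = end stop (pointing to the front), full pressure, about 20 N. A sprung ball draws it into these: let go short of 0.3 it returns to 0, from 0.3 to 1.05 to 0.6, beyond to 1.2, where it stays. Leaving a notch takes 6 to 8 N at the grip.
- grip (a point): Middle of the upright round black grip at the lever's end: diameter 23 mm, free from z = 205 to 255 mm above the bench, 140 mm from the spindle axis; this point at z = 230 mm. The flat arm under it (18 mm wide) has its top at z = 204 mm. It moves in a level circle about the spindle. To close, push it from its trailing side (at the start its press +x side).
- spindle (a point): Point on the vertical spindle axis of the lever, 230 mm above the bench like the middle of the grip. Fixed in the press, axes as the press. The nut on it and the lever's spring bolt, 45 mm out along the arm, reach up to z = 226 mm.
- nest (a point): Centre of the nest on the table's top (38 mm above the bench) where the boards lie; moves with the table. It is under the platen when the table is home. Low strips 6 mm high surround it with 3 mm of play.
- boards_mid (a point): Centre (half-way up) of the two plywood pressing boards with the card case between them, one loose block of 100 x 110 x 16 mm (x, y, z), 120 g, lying in the nest. To be left there; the table carries it.
- platen: Steel platen 92 x 104 x 12 mm on springs under the crosshead; open, its lower face is 67 mm above the bench, 13 mm above the boards; it comes down 22.5 mm per rad of the lever until it meets the boards. Body origin at bench height on the spindle axis when open.
- glue: Bystander: white glue bottle, diameter 46 mm, 101 mm high, standing on the bench; origin in its foot.
- wax: Bystander: yellow block of beeswax 38 x 55 x 22 mm; origin under its centre.
- awl: Bystander: stitching awl 26 x 133 x 19 mm lying on the bench; origin under its centre.
- spool: Bystander: wooden spool of dark brown thread, 62 x 46 x 51 mm; origin under its centre.
There are look-alikes about, which are no part of the job. There is more than one size of the part that bears boards_mid; the job needs the largest.

How it is judged:
By the outcome, as a careful person would: the job done as asked, in the order asked, and still so for the second after the job is handed in, with the robot touching nothing.
It also fails if it takes over 56 s, if anything falls off the work surface, if the arm or the gripper's body presses on something with over 40 N, if the wrist force passes 120 N, or if a joint passes its speed limit or range.

## Working session

There is one attempt and no reset: what is moved stays moved. The work goes in short steps, Python scripts to look and compute and a tool call to move; the robot and the scene stay as the last step left them, time stands still between calls to the robot, and variables do not carry over. Pictures are saved under pics/ and viewed, and the job is handed in when it is done.

Besides the shell and the picture viewer there is one more tool, called after ">>>" as name([rows], argument=value, ...), one row to a line, values as JSON. jog_arm: Moves the arm, as the interface text tells. Its arguments: {"type":"object","properties":{"rows":{"type":"array","items":{"type":"object","properties":{"delta_rot":{"type":"array","items":{"type":"number"}},"xyz":{"type":"array","items":{"type":"number"}},"fingers":{"type":"number"}}}},"grip_force":{"type":"number"}},"required":["rows"]}

```bash
ls; mkdir -p pics; python3 - <<'E'
from bench import r, imaging
import cv2
print(r.get_obs())
for n in ["scene","top","wrist"]:
    im=imaging.grab_frame(n); cv2.imwrite(f"pics/{n}0.png",im)
    c=imaging.camera_info(n); print(n,c)
    for q in ["table_lip","grip","spindle","nest","boards_mid","press"]:
        try: print(q,[(d['position'],round(d['conf'],2)) for d in imaging.tip_of(n,q)])
        except Exception as e: print(q,e)
print(r.get_obs()['clock'])
E
```

```text
pics
{'clock': 0.0, 'joints': array([ 0.99288951,  0.47779986,  0.02233469,  1.55646527, -0.01151363,
        1.10932746, -0.08309125]), 'qvel': array([-1.10002972e-03, -1.03150712e-03, -5.27555306e-04, -6.11946995e-04,
       -8.19137298e-05, -1.65888512e-03,  1.56531083e-04]), 'tau': array([ 6.26285764e-04, -5.96444786e+01,  1.60818659e+00, -2.81193244e+01,
        1.24343482e-02,  9.27448331e-03, -7.70040202e-06]), 'tcp_pos': array([ 0.30529758, -0.60132818,  0.23031996]), 'orientation': array([-3.05356572e+00, -7.30830346e-01,  8.73707296e-04]), 'contact_force': array([-0.00919485,  0.19760273,  0.8645636 ]), 'moment': array([-0.01892136, -0.02613182,  0.00113838]), 'grip_width': 0.08542416535590933}
scene {'camera_matrix': array([[387.75853017,   0.        , 258.91002313],
       [  0.        , 387.75853017, 194.81869577],
       [  0.        ,   0.        ,   1.        ]]), 'xyz': array([-0.22576111,  0.61189469,  0.84769077]), 'attitude': array([-1.06836372,  2.24115473, -1.12398873])}
table_lip [([285.4, 211.2], 0.7)]
grip [([277.5, 139.8], 0.87)]
spindle [([238.1, 151.8], 0.
[... 393 characters left out ...]
32461449]), 'attitude': array([-2.35850036,  1.74512988, -0.20903814])}
table_lip [([285.4, 218.6], 0.58)]
grip [([345.5, 154.9], 0.97)]
spindle [([292.9, 140.6], 0.95)]
nest [([166.2, 174.5], 0.75), ([292.8, 181.8], 0.16)]
boards_mid [([230.5, 242.4], 0.96), ([287.2, 257.5], 0.84), ([290.3, 182.2], 0.73)]
press [([288.4, 162.8], 0.67)]
wrist {'camera_matrix': array([[331.46629805,   0.        , 257.36621481],
       [  0.        , 331.46629805, 188.55192791],
       [  0.        ,   0.        ,   1.        ]]), 'xyz': array([ 0.37147227, -0.56875828,  0.37391926]), 'attitude': array([ 2.45392134, -1.50764568, -0.22690859])}
table_lip []
grip []
spindle []
nest []
boards_mid []
press []
1.05
```

```bash
python3 - <<'E'
import cv2
for n,(a,b,c,d) in {"scene":(160,80,360,280),"top":(130,60,380,300)}.items():
    im=cv2.imread(f"pics/{n}0.png")
    cv2.imwrite(f"pics/{n}0c.png",cv2.resize(im[b:d,a:c],None,fx=2.4,fy=2.4,interpolation=cv2.INTER_CUBIC))
E
```

```text
(no output)
```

View pics/scene0.png

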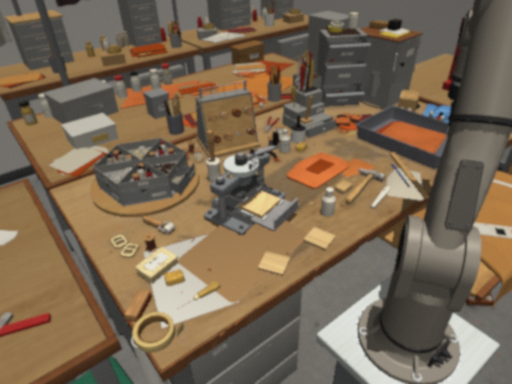

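View pics/top0.png

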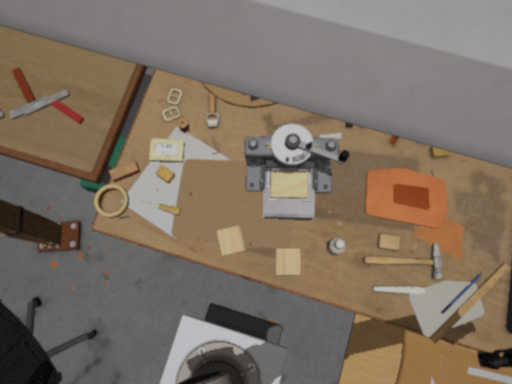

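View pics/top0c.png

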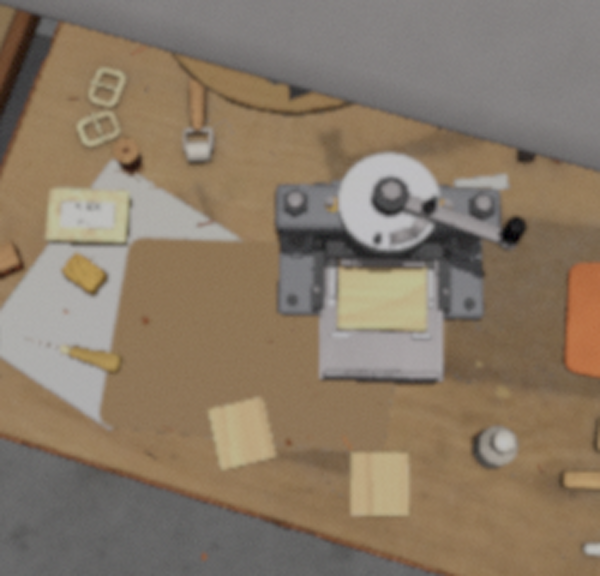

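View pics/scene0c.png

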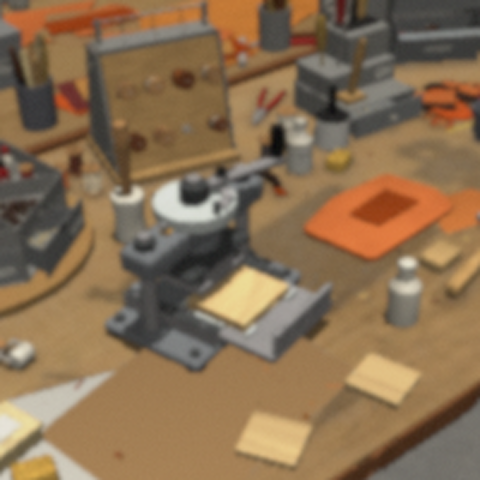

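The top view shows the press with its front towards the robot. The spindle is at about (293,141), the black grip at (345,155) and the table lip at (285,218). The boards in the nest are at (290,182). The look-alikes are the loose boards at (230,242) and (287,257). The nest boards are the largest of the three, and they lie on the table.

```bash
cat > h.py <<'E'
import numpy as np
from bench import r, imaging
from scipy.spatial.transform import Rotation as R
def ray(c,p):
    d=np.linalg.inv(c['camera_matrix'])@np.array([p[0],p[1],1.])
    return np.array(c['xyz']),R.from_rotvec(c['attitude']).apply(d)
def atz(c,p,z):
    o,d=ray(c,p); return o+d*(z-o[2])/d[2]
def proj(c,P):
    q=R.from_rotvec(c['attitude']).inv().apply(np.atleast_2d(P)-c['xyz'])@np.array(c['camera_matrix']).T
    return q[:,:2]/q[:,2:]
def tri(c1,p1,c2,p2):
    o1,d1=ray(c1,p1);o2,d2=ray(c2,p2)
    s=np.linalg.lstsq(np.c_[d1,-d2],o2-o1,rcond=None)[0]
    a,b=o1+s[0]*d1,o2+s[1]*d2
    return (a+b)/2,np.linalg.norm(a-b)
E
python3 - <<'E'
from h import *
np.set_printoptions(precision=4,suppress=True)
t,s=imaging.camera_info("top"),imaging.camera_info("scene")
for n,pt,ps,z in [("grip",(345.5,154.9),(277.5,139.8),.23),("spin",(292.9,140.6),(238.1,151.8),.23),("lip",(285.4,218.6),(285.4,211.2),.052),("boards",(290.3,182.2),(257.2,205.2),.054)]:
    print(n,atz(t,pt,z),atz(s,ps,z),tri(t,pt,s,ps))
G=atz(t,(345.5,154.9),.23);S=atz(t,(292.9,140.6),.23);L=atz(t,(285.4,218.6),.052)
print(np.linalg.norm(G-S), "dir S-L",np.degrees(np.arctan2(*(S-L)[1::-1])),np.linalg.norm((S-L)[:2]))
g=np.arctan2(*(G-S)[1::-1]); print("yaw from grip",np.degrees(g+0.35+np.pi/2))
E
```

```text
grip [ 0.6677 -0.1472  0.23  ] [ 0.6528 -0.1447  0.23  ] (array([ 0.6665, -0.1508,  0.2235]), np.float64(0.009037891459097952))
spin [ 0.6657 -0.0058  0.23  ] [0.6737 0.0031 0.23  ] (array([ 0.6709, -0.0017,  0.2278]), np.float64(0.011507302283123695))
lip [ 0.4939 -0.0452  0.052 ] [ 0.5138 -0.0611  0.052 ] (array([ 0.4915, -0.0437,  0.074 ]), np.float64(0.004340009151235453))
boards [ 0.6028 -0.0285  0.054 ] [ 0.5968 -0.0085  0.054 ] (array([ 0.6112, -0.0251,  0.036 ]), np.float64(0.009445788798607219))
0.14139735877812357 dir S-L 12.891782709868663 0.17630299979686467
yaw from grip 20.854430379414996
```

```bash
cat >> h.py <<'E'
def W(p,Pl):
    c,s=np.cos(p[2]),np.sin(p[2]); Pl=np.atleast_2d(Pl)
    return np.c_[p[0]+c*Pl[:,0]-s*Pl[:,1],p[1]+s*Pl[:,0]+c*Pl[:,1],Pl[:,2]]
def gripl(a,z=.23): # press-frame
    t=-np.pi/2-.35-a
    return np.array([.14*np.cos(t),.14*np.sin(t),z])
E
python3 - <<'E'
from h import *
import cv2
from scipy.optimize import least_squares
np.set_printoptions(precision=4,suppress=True)
t,s=imaging.camera_info("top"),imaging.camera_info("scene")
Pl=np.array([[-.183,.07,.075],[-.183,-.07,.075],[-.12,.055,.054],[-.12,-.055,.054],[0,0,.226],gripl(0,.255)])
px=np.array([(320,378),(443,380),(337,328),(425,330),(389,195),(515,228)])/2.4+[130,60]
f=lambda p:(proj(t,W(p,Pl))-px).ravel()
q=least_squares(f,[.67,0,.2],loss='soft_l1'); p=q.x; print(p,np.degrees(p[2])); print(q.fun.reshape(-1,2))
np.save("p.npy",p)
def box(x0,x1,y0,y1,z0,z1):
    C=np.array([[x,y,z] for x in(x0,x1) for y in(y0,y1) for z in(z0,z1)])
    E=[(i,j) for i in range(8) for j in range(i) if (C[i]!=C[j]).sum()==1]
    return C,E
for n,c in (("top",t),("scene",s)):
    k=3
    (a,b,cc,d)={"scene":(170,90,350,270),"top":(200,80,400,240)}[n]
    im=cv2.imread(f"pics/{n}0.png"); im=cv2.resize(im[b:d,a:cc],None,fx=k,fy=k)
    for C,E in (box(-.028,.028,-.131,.131,.129,.165),box(-.183,-.177,-.07,.07,.027,.075),box(-.12,-.02,-.055,.055,.038,.054)):
        u=((proj(c,W(p,C))-[a,b])*k).astype(int)
        for i,j in E: cv2.line(im,tuple(map(int,u[i])),tuple(map(int,u[j])),(0,0,255),1)
    for z in (.205,.255,):
        u=((proj(c,W(p,gripl(0,z)))-[a,b])*k).astype(int)[0]; cv2.circle(im,tuple(map(int,u)),3,(0,255,0),-1)
    u=((proj(c,W(p,[0,0,.226]))-[a,b])*k).astype(int)[0]; cv2.circle(im,tuple(map(int,u)),3,(255,0,0),-1)
    cv2.imwrite(f"pics/{n}_fit.png",im)
E
```

```text
[ 0.6701 -0.0036  0.277 ] 15.869963962766368
[[ 0.883   0.0497]
 [-1.4192  0.1581]
 [-0.779   1.096 ]
 [-0.0417  0.9655]
 [ 0.3349 -1.8492]
 [ 0.4327 -0.7822]]
```

View pics/top_fit.png

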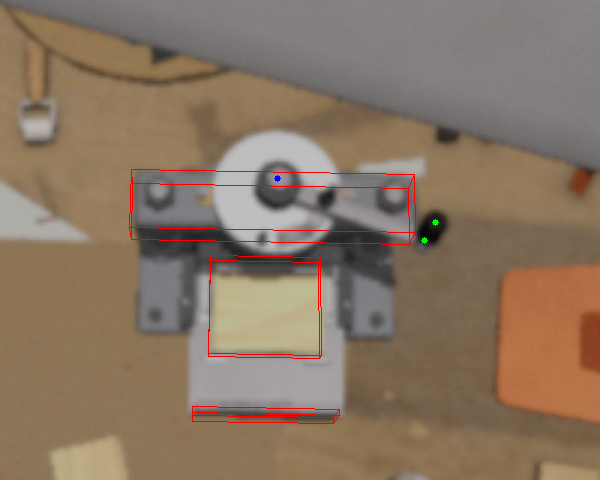

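View pics/scene_fit.png

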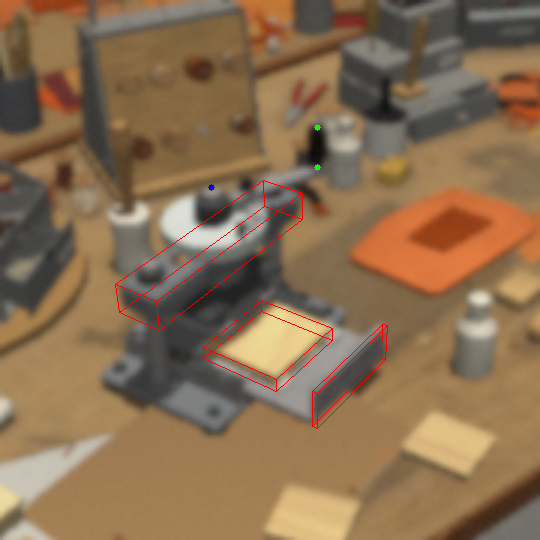

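```bash
python3 - <<'E'
from h import *
from scipy.optimize import least_squares
np.set_printoptions(precision=4,suppress=True)
t,s=imaging.camera_info("top"),imaging.camera_info("scene")
Lp=[-.183,.07,.075];Rp=[-.183,-.07,.075];bl=[-.12,.055,.054];br=[-.12,-.055,.054]
Pt=np.array([Lp,Rp,bl,br,[0,0,.226],gripl(0,.255),[.028,.131,.165],[.028,-.131,.165]])
pt=np.array([(190,410),(344,412),(209,353),(321,354),(278,182),(436,218),(134,170),(410,176)])/3+[200,80]
Ps=np.array([Lp,Rp,bl,[0,0,.226],gripl(0,.255),gripl(0,.205),[-.028,.131,.165]])
ps=np.array([(314,392),(386,325),(277,380),(212,195),(319,126),(318,167),(158,300)])/3+[170,90]
f=lambda p:np.r_[(proj(t,W(p,Pt))-pt).ravel(),(proj(s,W(p,Ps))-ps).ravel()]
q=least_squares(f,[.67,0,.2],loss='soft_l1'); p=q.x; print(p,np.degrees(p[2])); print(q.fun.reshape(-1,2))
np.save("p.npy",p)
print("lip",W(p,[-.183,0,.052]),"home lip",W(p,[-.113,0,.052]))
for a in (0,.3,.6,.9,1.2,): print(a,W(p,gripl(a)))
o=r.get_obs(); print(R.from_rotvec(o['orientation']).as_matrix())
E
```

```text
[ 0.6709 -0.0038  0.2774] 15.895658326295838
[[ 1.0889  0.6401]
 [-1.3032  0.893 ]
 [ 0.161  -0.1403]
 [ 0.2268  0.2126]
 [-0.0596 -1.5309]
 [-0.122   1.2521]
 [-0.6504 -0.243 ]
 [ 1.6323 -0.6407]
 [ 0.9773  0.2478]
 [ 0.3802  0.1689]
 [-0.3628 -0.2868]
 [-0.243  -2.4868]
 [-0.6417  0.3496]
 [-0.3457 -0.0425]
 [-0.4142  0.4921]]
lip [[ 0.4949 -0.054   0.052 ]] home lip [[ 0.5622 -0.0348  0.052 ]]
0 [[ 0.6608 -0.1435  0.23  ]]
0.3 [[ 0.6199 -0.1342  0.23  ]]
0.6 [[ 0.5837 -0.1133  0.23  ]]
0.9 [[ 0.5552 -0.0827  0.23  ]]
1.2 [[ 0.5371 -0.045   0.23  ]]
[[ 0.8917  0.4527  0.0001]
 [ 0.4527 -0.8917 -0.    ]
 [ 0.      0.0001 -1.    ]]
```

```bash
cat >> h.py <<'E'
p=np.load("p.npy")
np.set_printoptions(precision=2,suppress=True)
def rel(o,xyz,yaw_deg):
    """target world xyz, tool-x yaw, pointing down -> shift cm, rotvec deg"""
    A=R.from_rotvec(o['orientation']); y=np.radians(yaw_deg)
    B=R.from_matrix(np.array([[np.cos(y),np.sin(y),0],[np.sin(y),-np.cos(y),0],[0,0,-1]]))
    return A.inv().apply(np.array(xyz)-o['tcp_pos'])*100,np.degrees((A.inv()*B).as_rotvec())
def press(o):
    c,s=np.cos(p[2]),np.sin(p[2]); d=o['tcp_pos']-np.array([p[0],p[1],0])
    return np.array([c*d[0]+s*d[1],-s*d[0]+c*d[1],d[2]])*1000
def st():
    o=r.get_obs(); M=R.from_rotvec(o['orientation']).as_matrix()
    print("t",o['clock'],"press mm",press(o),"yaw",np.degrees(np.arctan2(M[1,0],M[0,0])),"F",o['contact_force'],"w",o['grip_width']); return o
E
python3 - <<'E'
from h import *
o=st(); t=imaging.camera_info("top")
print("glue",atz(t,(337,247),0.0),atz(t,(338,243),.101))
tgt=W(p,[-.2275,0,.23])[0]; print(tgt,rel(o,tgt,105.9))
E
```

```text
t 1.05 press mm [-515.13 -475.14  231.32] yaw 26.914505516928045 F [-0.27  0.36  0.58] w 0.08546144890862027
glue [ 0.47 -0.22  0.  ] [ 0.46 -0.2   0.1 ]
[ 0.45 -0.07  0.23] (array([ 37.31, -41.14,   0.13]), array([  0.  ,   0.  , -78.99]))
```

>>> jog_arm([
  {"xyz":[8,-8.5,0],"delta_rot":[0,0,-6],"fingers":1},
  {"xyz":[10,-11,0],"delta_rot":[0,0,-12],"fingers":1},
  {"xyz":[12,-13.5,0],"delta_rot":[0,0,-18],"fingers":1},
  {"xyz":[14,-15.5,0],"delta_rot":[0,0,-25],"fingers":1},
  {"xyz":[16,-18,0],"delta_rot":[0,0,-32],"fingers":1},
])

```text
clock: 1.47
tcp_pos: [0.3594, -0.3987, 0.2315]
orientation: [2.73, 1.553, 0.0]
contact_force: [0.6, 0.3, 0.1]
grip_width: 0.0257
```

```bash
python3 - <<'E'
from h import *
o=st(); print(rel(o,W(p,[-.2275,0,.23])[0],105.9))
E
```

```text
t 1.4667 press mm [-407.76 -294.42  231.48] yaw 59.25798420581506 F [0.6  0.28 0.11] w 0.02569793800600086
(array([33.32, -9.03,  0.13]), array([  0.03,   0.03, -46.64]))
```

>>> jog_arm([
  {"xyz":[33.3,-9,0.1],"delta_rot":[0,0,-46],"fingers":1},
  {"xyz":[33.3,-9,0.1],"delta_rot":[0,0,-46],"fingers":1},
  {"xyz":[33.3,-9,0.1],"delta_rot":[0,0,-46],"fingers":1},
  {"xyz":[33.3,-9,0.1],"delta_rot":[0,0,-46],"fingers":1},
  {"xyz":[33.3,-9,0.1],"delta_rot":[0,0,-46],"fingers":1},
])

```text
clock: 1.88
tcp_pos: [0.4152, -0.1981, 0.2311]
orientation: [2.12, 2.316, -0.0]
contact_force: [1.6, -0.6, -0.1]
grip_width: 0.0003
```

```bash
python3 - <<'E'
from h import *
o=st(); print(rel(o,W(p,[-.2275,0,.23])[0],105.9))
E
```

```text
t 1.8833 press mm [-299.15 -116.76  231.1 ] yaw 95.06360289558856 F [ 1.6  -0.62 -0.07] w 0.00027281937203434576
(array([12.81,  4.84,  0.1 ]), array([  0.04,   0.08, -10.84]))
```

>>> jog_arm([
  {"xyz":[12.8,4.8,0.1],"delta_rot":[0,0,-10.8],"fingers":1},
  {"xyz":[12.8,4.8,0.1],"delta_rot":[0,0,-10.8],"fingers":1},
  {"xyz":[12.8,4.8,0.1],"delta_rot":[0,0,-10.8],"fingers":1},
  {"xyz":[12.8,4.8,0.1],"delta_rot":[0,0,-10.8],"fingers":1},
  {"xyz":[12.8,4.8,0.1],"delta_rot":[0,0,-10.8],"fingers":1},
])

```text
clock: 2.3
tcp_pos: [0.4528, -0.0619, 0.2306]
orientation: [1.883, 2.512, 0.002]
contact_force: [-0.5, -1.0, -0.2]
grip_width: 0.0001
```

```bash
python3 - <<'E'
from h import *
import cv2
o=st(); print(rel(o,W(p,[-.2275,0,.05])[0],105.9))
for n in ("wrist","top"):
    im=imaging.grab_frame(n); cv2.imwrite(f"pics/{n}1.png",im)
print(proj(imaging.camera_info("wrist"),W(p,[[-.183,.07,.075],[-.183,-.07,.075]])))
E
```

```text
t 2.3 press mm [-225.63    3.92  230.57] yaw 106.28322386254504 F [-0.49 -1.01 -0.17] w 8.648241515857853e-05
(array([-0.38, -0.24, 18.06]), array([0.15, 0.05, 0.38]))
[[310.67  91.86]
 [304.03 239.76]]
```

View pics/wrist1.png

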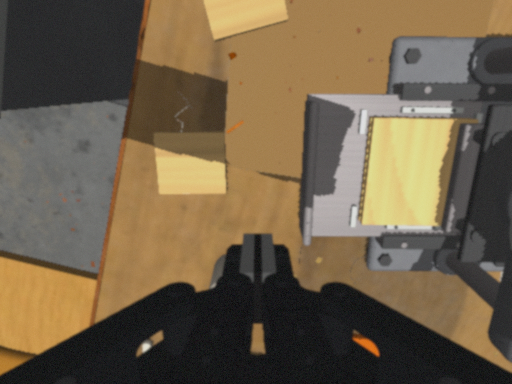

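View pics/top1.png

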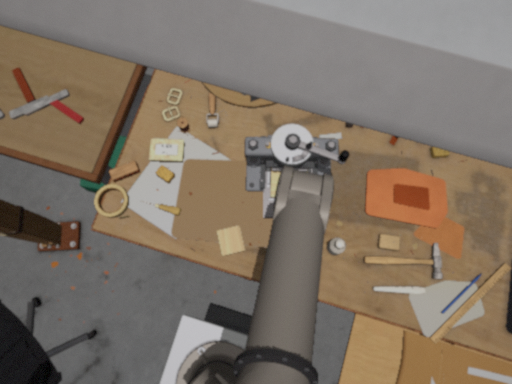

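The wrist view shows the lip edge running from (311,95) to (304,243). My fit predicted (311,92) to (304,240), so they agree to about 1–2 mm. Next I descend in front of the lip.

>>> jog_arm([
  {"xyz":[-0.4,-0.2,4],"delta_rot":[0,0,0.4],"fingers":1},
  {"xyz":[-0.4,-0.2,8],"delta_rot":[0,0,0.4],"fingers":1},
  {"xyz":[-0.4,-0.2,12],"delta_rot":[0,0,0.4],"fingers":1},
  {"xyz":[-0.4,-0.2,16],"delta_rot":[0,0,0.4],"fingers":1},
  {"xyz":[-0.4,-0.2,18],"delta_rot":[0,0,0.4],"fingers":1},
])

```text
clock: 2.82
tcp_pos: [0.448, -0.0734, 0.0462]
orientation: [-1.904, -2.496, 0.007]
contact_force: [-0.7, -0.9, -0.1]
grip_width: 0.0003
```

```bash
python3 - <<'E'
from h import *
o=st(); print(rel(o,W(p,[-.1275,0,.05])[0],105.9))
E
```

```text
t 2.8167 press mm [-233.46   -5.88   46.23] yaw 105.32892094999252 F [-0.66 -0.86 -0.1 ] w 0.000309826437991585
(array([ 0.69, 10.59, -0.43]), array([-0.28,  0.04, -0.57]))
```

>>> jog_arm([
  {"xyz":[0.6,0.9,-0.3],"delta_rot":[0,0,-0.5],"fingers":1},
  {"xyz":[0.6,1.8,-0.4],"delta_rot":[0,0,-0.5],"fingers":1},
  {"xyz":[0.6,2.6,-0.4],"delta_rot":[0,0,-0.5],"fingers":1},
  {"xyz":[0.6,3.3,-0.4],"delta_rot":[0,0,-0.5],"fingers":1},
  {"xyz":[0.6,4,-0.4],"delta_rot":[0,0,-0.5],"fingers":1},
])

```text
clock: 3.23
tcp_pos: [0.4873, -0.0572, 0.0518]
orientation: [1.895, 2.505, -0.004]
contact_force: [-0.9, -0.7, 0.2]
grip_width: 0.0
```

```bash
python3 - <<'E'
from h import *
o=st(); print(rel(o,W(p,[-.1275,0,.05])[0],105.9))
E
```

```text
t 3.2333 press mm [-191.16   -1.05   51.82] yaw 105.80070365645518 F [-0.86 -0.68  0.22] w 2.88303323470541e-05
(array([0.12, 6.37, 0.17]), array([-0.1 ,  0.13, -0.1 ]))
```

>>> jog_arm([
  {"xyz":[0.1,0.7,0.1],"delta_rot":[0,0,0],"fingers":1},
  {"xyz":[0.1,1.4,0.1],"delta_rot":[0,0,0],"fingers":1},
  {"xyz":[0.1,2.1,0.1],"delta_rot":[0,0,0],"fingers":1},
  {"xyz":[0.1,2.8,0.1],"delta_rot":[0,0,0],"fingers":1},
  {"xyz":[0.1,3.5,0.1],"delta_rot":[0,0,0],"fingers":1},
])

```text
clock: 3.65
tcp_pos: [0.5213, -0.0468, 0.0508]
orientation: [1.895, 2.505, -0.005]
contact_force: [-2.0, -2.0, 1.9]
grip_width: -0.0001
```

```bash
python3 - <<'E'
from h import *
o=st(); print(rel(o,W(p,[-.1275,0,.05])[0],105.9))
E
```

```text
t 3.65 press mm [-155.69   -0.31   50.85] yaw 105.78784693725767 F [-1.97 -1.95  1.9 ] w -5.715629038976803e-05
(array([0.04, 2.82, 0.08]), array([-0.11,  0.14, -0.11]))
```

Force of about 3 N means the table is sliding. I continue to just short of home.

>>> jog_arm([
  {"xyz":[0,0.6,0],"delta_rot":[0,0,0],"fingers":1},
  {"xyz":[0,1.2,0],"delta_rot":[0,0,0],"fingers":1},
  {"xyz":[0,1.7,0],"delta_rot":[0,0,0],"fingers":1},
  {"xyz":[0,2.1,0],"delta_rot":[0,0,0],"fingers":1},
  {"xyz":[0,2.4,0],"delta_rot":[0,0,0],"fingers":1},
])

```text
clock: 4.07
tcp_pos: [0.5449, -0.04, 0.0508]
orientation: [1.895, 2.505, -0.004]
contact_force: [-2.5, -1.6, 2.2]
grip_width: -0.0003
```

```bash
python3 - <<'E'
from h import *
o=st(); print(rel(o,W(p,[-.1275,0,.05])[0],105.9))
E
```

```text
t 4.0667 press mm [-131.13   -0.28   50.75] yaw 105.79415993412249 F [-2.5  -1.63  2.19] w -0.0002620892281074161
(array([0.03, 0.36, 0.07]), array([-0.1 ,  0.13, -0.11]))
```

>>> jog_arm([
  {"xyz":[0,0.2,0],"delta_rot":[0,0,0],"fingers":1},
  {"xyz":[0,0.4,0],"delta_rot":[0,0,0],"fingers":1},
  {"xyz":[0,0.6,0],"delta_rot":[0,0,0],"fingers":1},
  {"xyz":[0,0.7,0],"delta_rot":[0,0,0],"fingers":1},
  {"xyz":[0,0.7,0],"delta_rot":[0,0,0],"fingers":1},
])

```text
clock: 4.48
tcp_pos: [0.5518, -0.038, 0.0507]
orientation: [1.895, 2.505, -0.004]
contact_force: [-0.8, -1.2, 0.8]
grip_width: -0.0001
```

```bash
python3 - <<'E'
from h import *
o=st()
E
```

```text
t 4.4833 press mm [-123.88   -0.22   50.72] yaw 105.79667097687206 F [-0.82 -1.2   0.83] w -0.0001408920582179768
```

Not at the stop yet. I carry on in small steps until the force rises.

>>> jog_arm([
  {"xyz":[0,0.15,0],"delta_rot":[0,0,0],"fingers":1},
  {"xyz":[0,0.3,0],"delta_rot":[0,0,0],"fingers":1},
  {"xyz":[0,0.4,0],"delta_rot":[0,0,0],"fingers":1},
  {"xyz":[0,0.5,0],"delta_rot":[0,0,0],"fingers":1},
  {"xyz":[0,0.5,0],"delta_rot":[0,0,0],"fingers":1},
])

```text
clock: 4.9
tcp_pos: [0.5529, -0.0377, 0.0503]
orientation: [-1.894, -2.502, 0.014]
contact_force: [-12.6, -3.6, 10.6]
grip_width: -0.0
```

```bash
python3 - <<'E'
from h import *
o=st()
E
```

```text
t 4.9 press mm [-122.77   -0.27   50.26] yaw 105.76292417255682 F [-12.59  -3.62  10.63] w -2.4693474236045537e-06
```

Stop reached: the force rose to 13 N at press x −122.8 mm. Now I back off.

>>> jog_arm([
  {"xyz":[0,-1.5,0],"delta_rot":[0,0,0],"fingers":1},
  {"xyz":[0,-3,0],"delta_rot":[0,0,0],"fingers":1},
  {"xyz":[0,-5,0],"delta_rot":[0,0,0],"fingers":1},
  {"xyz":[0,-7,-1],"delta_rot":[0,0,0],"fingers":1},
  {"xyz":[0,-8,-5],"delta_rot":[0,0,0],"fingers":1},
])

```text
clock: 5.32
tcp_pos: [0.4708, -0.0594, 0.0971]
orientation: [-1.888, -2.495, 0.022]
contact_force: [-0.9, -0.3, 0.1]
grip_width: -0.0001
```

>>> jog_arm([
  {"xyz":[0,0,-4],"delta_rot":[0,0,0],"fingers":1},
  {"xyz":[0,0,-8],"delta_rot":[0,0,0],"fingers":1},
  {"xyz":[0,0,-12],"delta_rot":[0,0,0],"fingers":1},
  {"xyz":[0,0,-16],"delta_rot":[0,0,0],"fingers":1},
  {"xyz":[0,0,-20],"delta_rot":[0,0,0],"fingers":1},
])

```text
clock: 5.73
tcp_pos: [0.4747, -0.058, 0.2996]
orientation: [-1.888, -2.497, 0.02]
contact_force: [2.3, 0.2, -0.3]
grip_width: 0.0002
```

```bash
python3 - <<'E'
from h import *
import cv2
o=st(); print(rel(o,W(p,[-.013,-.1445,.31])[0],86))
for n in ("wrist","scene"):
    im=imaging.grab_frame(n); cv2.imwrite(f"pics/{n}2.png",im if n=="wrist" else cv2.resize(im[90:270,170:350],None,fx=3,fy=3))
print(proj(imaging.camera_info("wrist"),W(p,[[-.113,.07,.075],[-.113,-.07,.075]])))
E
```

```text
t 5.7333 press mm [-203.5     1.68  299.57] yaw 105.83352481068472 F [ 2.27  0.21 -0.28] w 0.00022157294336420103
(array([-14.6 ,  19.05,  -1.38]), array([-0.95,  0.1 , 19.83]))
[[339.92  91.06]
 [331.6  212.82]]
```

View pics/wrist2.png

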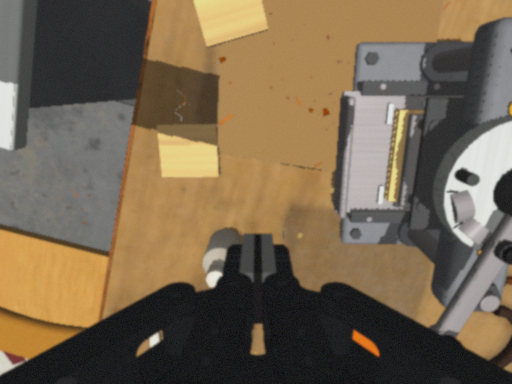

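View pics/scene2.png

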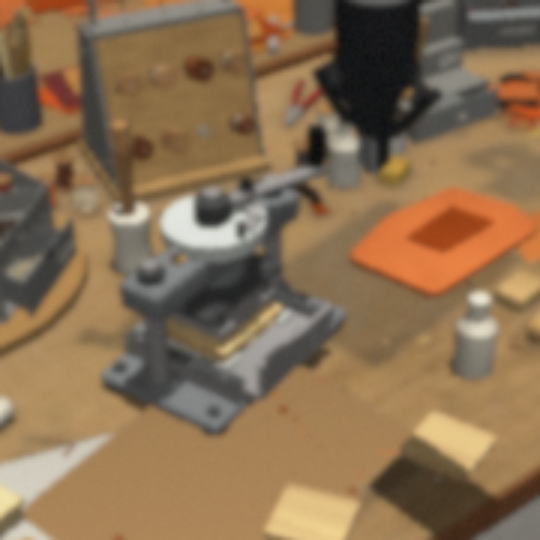

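```bash
python3 - <<'E'
from h import *
import cv2
im=cv2.imread("pics/wrist2.png"); c=imaging.camera_info("wrist"); a,b=300,60
z=cv2.resize(im[b:250,a:512],None,fx=3,fy=3)
for x,col in ((-.113,(0,0,255)),(-.123,(0,255,0))):
    for zz in (.075,):
        u=(proj(c,W(p,[[x,.07,zz],[x,-.07,zz]]))-[a,b])*3
        cv2.line(z,tuple(map(int,u[0])),tuple(map(int,u[1])),col,1)
cv2.imwrite("pics/z2.png",z)
E
```

```text
(no output)
```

View pics/z2.png

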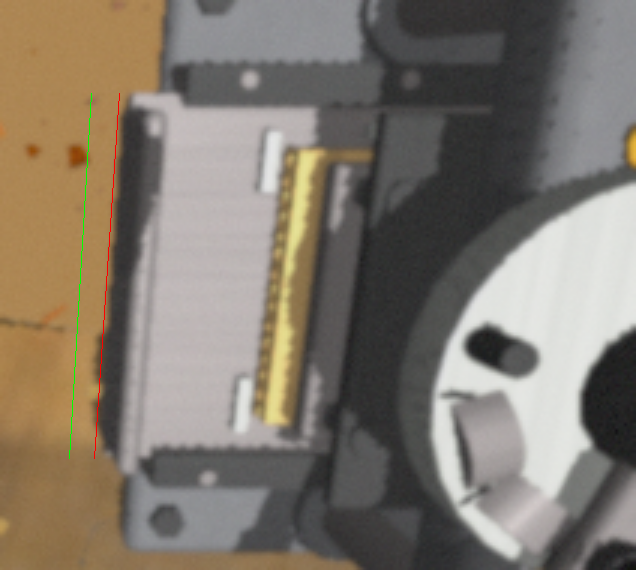

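The overlay shows the table home. The boards sit between the white nest strips under the platen. Next I go over to the trailing side of the grip, above everything.

>>> jog_arm([
  {"xyz":[-14.6,19,-1.4],"delta_rot":[-0.9,0,20],"fingers":1},
  {"xyz":[-14.6,19,-1.4],"delta_rot":[-0.9,0,20],"fingers":1},
  {"xyz":[-14.6,19,-1.4],"delta_rot":[-0.9,0,20],"fingers":1},
  {"xyz":[-14.6,19,-1.4],"delta_rot":[-0.9,0,20],"fingers":1},
  {"xyz":[-14.6,19,-1.4],"delta_rot":[-0.9,0,20],"fingers":1},
])

```text
clock: 6.25
tcp_pos: [0.6702, -0.1338, 0.3142]
orientation: [2.293, 2.131, 0.01]
contact_force: [1.0, -0.9, -0.2]
grip_width: 0.0
```

```bash
python3 - <<'E'
from h import *
import cv2
o=st(); print(rel(o,W(p,[-.011,-.1445,.31])[0],86))
E
```

```text
t 6.25 press mm [ -36.27 -124.8   314.24] yaw 85.81296698565282 F [ 1.   -0.94 -0.16] w 3.2419444119670967e-05
(array([-0.98,  3.04,  0.46]), array([ 0.71,  0.16, -0.19]))
```

>>> jog_arm([
  {"xyz":[-1,3,0.4],"delta_rot":[0.7,0,0],"fingers":1},
  {"xyz":[-1,3,0.4],"delta_rot":[0.7,0,0],"fingers":1},
  {"xyz":[-1,3,0.4],"delta_rot":[0.7,0,0],"fingers":1},
  {"xyz":[-1,3,0.4],"delta_rot":[0.7,0,0],"fingers":1},
  {"xyz":[-1,3,0.4],"delta_rot":[0.7,0,0],"fingers":1},
])

```text
clock: 6.67
tcp_pos: [0.699, -0.1449, 0.3111]
orientation: [2.298, 2.139, -0.002]
contact_force: [-0.3, 0.3, 0.3]
grip_width: 0.0001
```

```bash
python3 - <<'E'
from h import *
import cv2
o=st(); print(rel(o,W(p,[-.011,-.1445,.218])[0],86))
for n in ("wrist","scene"):
    im=imaging.grab_frame(n); cv2.imwrite(f"pics/{n}3.png",im if n=="wrist" else cv2.resize(im[70:220,200:400],None,fx=3,fy=3))
print(proj(imaging.camera_info("wrist"),W(p,[gripl(0,.255),gripl(0,.205),[0,0,.226]])))
E
```

```text
t 6.6667 press mm [ -11.65 -143.36  311.12] yaw 85.88480088454996 F [-0.25  0.26  0.28] w 0.00012393161834490195
(array([-0.06,  0.09,  9.31]), array([ 0.04,  0.14, -0.12]))
[[199.07 209.22]
 [209.7  186.63]
 [194.86 -26.61]]
```

View pics/wrist3.png

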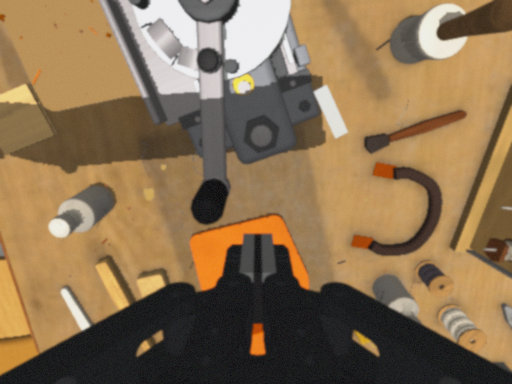

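View pics/scene3.png

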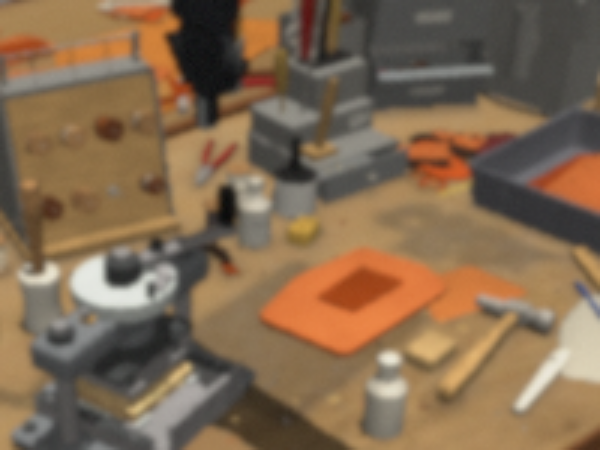

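```bash
python3 - <<'E'
from h import *
import cv2
c=imaging.camera_info("wrist")
np.set_printoptions(precision=4,suppress=True)
for px,z in (((209,204),.255),((214,188),.205),((211,60),.226)):
    w=atz(c,px,z); d=w-[p[0],p[1],0]; a=p[2]
    print(w,np.cos(a)*d[0]+np.sin(a)*d[1],-np.sin(a)*d[0]+np.cos(a)*d[1])
    print(imaging.tip_of("wrist","grip")[:2])
im=cv2.imread("pics/wrist3.png"); cv2.imwrite("pics/z3.png",cv2.resize(im[140:290,150:320],None,fx=4,fy=4))
E
```

```text
[ 0.6675 -0.1404  0.255 ] -0.04066363905997899 -0.13041809045500538
[{'position': [210.9, 200.6], 'conf': 0.58}]
[ 0.664  -0.1448  0.205 ] -0.04526050686661223 -0.13371592561840073
[{'position': [210.9, 200.6], 'conf': 0.58}]
[ 0.675  -0.0528  0.226 ] -0.00947470778795454 -0.04824386330506286
[{'position': [210.9, 200.6], 'conf': 0.58}]
```

View pics/z3.png

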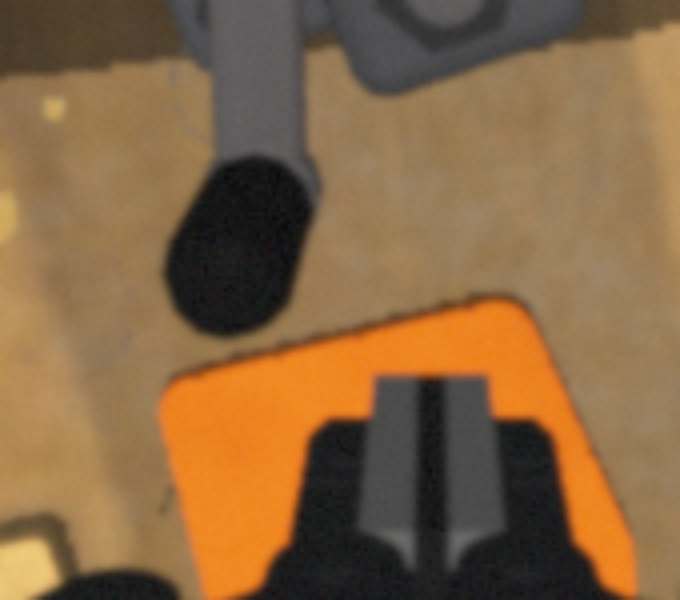

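The grip top is at (207,207). That is about 4 mm closer to the finger than my model, which still leaves roughly 11 mm of clearance, so I descend.

>>> jog_arm([
  {"xyz":[0,0.1,2.5],"delta_rot":[0,0,0],"fingers":1},
  {"xyz":[0,0.1,5],"delta_rot":[0,0,0],"fingers":1},
  {"xyz":[0,0.1,7.5],"delta_rot":[0,0,0],"fingers":1},
  {"xyz":[0,0.1,9.2],"delta_rot":[0,0,0],"fingers":1},
  {"xyz":[0,0.1,9.2],"delta_rot":[0,0,0],"fingers":1},
])

```text
clock: 7.33
tcp_pos: [0.6974, -0.1462, 0.2153]
orientation: [-2.299, -2.138, 0.01]
contact_force: [-0.9, -0.5, -1.0]
grip_width: 0.0003
```

```bash
cat >> h.py <<'E'
def lev(a,d=.0215,z=.218,off=.0):
    """tool target for lever angle a: finger centre d behind grip"""
    g=gripl(a,z); th=-np.pi/2-.35-a; tan=np.array([np.sin(th),-np.cos(th),0]) # clockwise
    return W(p,g-tan*d)[0], np.degrees(p[2])+70-np.degrees(a)
E
python3 - <<'E'
from h import *
o=st()
for a in (0,.1,.2,.3,.4): w,y=lev(a); print(a,w,y,*rel(o,w,y))
E
```

```text
t 7.3333 press mm [ -13.48 -144.17  215.28] yaw 85.83699471398788 F [-0.91 -0.52 -0.98] w 0.000264739982737157
0 [ 0.68 -0.15  0.22] 85.89565832629583 [ 0.   -1.53 -0.26] [-0.33  0.17 -0.06]
0.1 [ 0.67 -0.15  0.22] 80.1660803749876 [-0.14 -2.94 -0.26] [-0.32  0.19  5.67]
0.2 [ 0.65 -0.14  0.22] 74.43650242367937 [-0.14 -4.35 -0.25] [-0.31  0.2  11.4 ]
0.3 [ 0.64 -0.14  0.22] 68.70692447237113 [-0.01 -5.76 -0.24] [-0.3   0.22 17.13]
0.4 [ 0.63 -0.14  0.22] 62.9773465210629 [ 0.27 -7.15 -0.23] [-0.29  0.24 22.86]
```

>>> jog_arm([
  {"xyz":[0,-0.8,-0.2],"delta_rot":[-0.3,0.2,0],"fingers":1},
  {"xyz":[0,-1.5,-0.25],"delta_rot":[-0.3,0.2,0],"fingers":1},
  {"xyz":[-0.1,-2.2,-0.25],"delta_rot":[-0.3,0.2,3],"fingers":1},
  {"xyz":[-0.15,-2.9,-0.25],"delta_rot":[-0.3,0.2,5.7],"fingers":1},
  {"xyz":[-0.15,-3.6,-0.25],"delta_rot":[-0.3,0.2,8.5],"fingers":1},
])

```text
clock: 7.75
tcp_pos: [0.6626, -0.145, 0.2199]
orientation: [2.453, 1.958, 0.005]
contact_force: [3.3, -0.5, -2.3]
grip_width: -0.0
```

```bash
python3 - <<'E'
from h import *
o=st()
for a in (.2,.3,.4,.5): w,y=lev(a); print(a,w,y,*rel(o,w,y))
E
```

```text
t 7.75 press mm [ -46.61 -133.47  219.93] yaw 77.20055940332442 F [ 3.27 -0.5  -2.28] w -4.750500817662986e-05
0.2 [ 0.65 -0.14  0.22] 74.43650242367937 [-0.14 -0.86  0.19] [ 0.24 -0.06  2.76]
0.3 [ 0.64 -0.14  0.22] 68.70692447237113 [-0.22 -2.28  0.18] [ 0.24 -0.07  8.49]
0.4 [ 0.63 -0.14  0.22] 62.9773465210629 [-0.15 -3.69  0.18] [ 0.23 -0.08 14.22]
0.5 [ 0.61 -0.13  0.22] 57.24776856975467 [ 0.05 -5.09  0.17] [ 0.23 -0.09 19.95]
```

>>> jog_arm([
  {"xyz":[-0.1,-0.9,0.1],"delta_rot":[0.2,0,3],"fingers":1},
  {"xyz":[-0.2,-1.8,0.2],"delta_rot":[0.2,0,6.5],"fingers":1},
  {"xyz":[-0.2,-2.7,0.2],"delta_rot":[0.2,0,10],"fingers":1},
  {"xyz":[-0.15,-3.7,0.2],"delta_rot":[0.2,0,14],"fingers":1},
  {"xyz":[0,-4.7,0.2],"delta_rot":[0.2,0,18],"fingers":1},
])

```text
clock: 8.17
tcp_pos: [0.6167, -0.1348, 0.2196]
orientation: [2.734, 1.546, 0.005]
contact_force: [0.4, 1.0, 0.4]
grip_width: -0.0001
```

```bash
python3 - <<'E'
from h import *
o=st()
for a in (.4,.5,.6,.7,.8,.9): w,y=lev(a); print(a,w,y,*rel(o,w,y))
E
```

```text
t 8.1667 press mm [ -87.97 -111.09  219.64] yaw 58.97661670293263 F [0.39 1.02 0.42] w -0.00013754969859463854
0.4 [ 0.63 -0.14  0.22] 62.9773465210629 [0.19 1.   0.17] [ 0.15 -0.12 -4.  ]
0.5 [ 0.61 -0.13  0.22] 57.24776856975467 [-0.05 -0.39  0.16] [ 0.14 -0.13  1.73]
0.6 [ 0.6  -0.13  0.22] 51.51819061844644 [-0.15 -1.8   0.16] [ 0.14 -0.13  7.46]
0.7 [ 0.59 -0.12  0.22] 45.78861266713821 [-0.11 -3.22  0.16] [ 0.13 -0.14 13.19]
0.8 [ 0.58 -0.11  0.22] 40.059034715829966 [ 0.07 -4.62  0.15] [ 0.12 -0.15 18.92]
0.9 [ 0.57 -0.1   0.22] 34.32945676452174 [ 0.39 -6.    0.15] [ 0.12 -0.15 24.65]
```

>>> jog_arm([
  {"xyz":[-0.1,-1,0.1],"delta_rot":[0,0,4],"fingers":1},
  {"xyz":[-0.15,-2,0.15],"delta_rot":[0,0,8],"fingers":1},
  {"xyz":[-0.1,-3,0.15],"delta_rot":[0,0,12],"fingers":1},
  {"xyz":[0,-4,0.15],"delta_rot":[0,0,16],"fingers":1},
  {"xyz":[0.15,-5,0.15],"delta_rot":[0,0,20],"fingers":1},
])

```text
clock: 8.58
tcp_pos: [0.5765, -0.1083, 0.2206]
orientation: [2.96, 1.04, 0.014]
contact_force: [4.1, -0.7, 0.6]
grip_width: -0.0
```

```bash
python3 - <<'E'
from h import *
o=st()
for a in (.8,.9,1.,1.1,1.2): w,y=lev(a); print(a,w,y,*rel(o,w,y))
E
```

```text
t 8.5833 press mm [-119.39  -74.59  220.56] yaw 38.73285365440879 F [ 4.12 -0.68  0.61] w -4.176015995448043e-05
0.8 [ 0.58 -0.11  0.22] 40.059034715829966 [-0.05  0.22  0.26] [ 0.39 -0.41 -1.33]
0.9 [ 0.57 -0.1   0.22] 34.32945676452174 [-0.23 -1.19  0.25] [ 0.37 -0.43  4.4 ]
1.0 [ 0.56 -0.09  0.22] 28.599878813213508 [-0.26 -2.6   0.24] [ 0.35 -0.45 10.13]
1.1 [ 0.55 -0.08  0.22] 22.87030086190527 [-0.16 -4.01  0.23] [ 0.32 -0.47 15.86]
1.2 [ 0.54 -0.07  0.22] 17.14072291059705 [ 0.09 -5.41  0.22] [ 0.3  -0.49 21.59]
```

>>> jog_arm([
  {"xyz":[-0.2,-0.9,0.2],"delta_rot":[0.3,-0.4,3.5],"fingers":1},
  {"xyz":[-0.25,-1.8,0.25],"delta_rot":[0.3,-0.4,7],"fingers":1},
  {"xyz":[-0.25,-2.7,0.25],"delta_rot":[0.3,-0.4,10.5],"fingers":1},
  {"xyz":[-0.2,-3.6,0.25],"delta_rot":[0.3,-0.4,14],"fingers":1},
  {"xyz":[-0.1,-4.4,0.25],"delta_rot":[0.3,-0.4,17.5],"fingers":1},
])

```text
clock: 9.0
tcp_pos: [0.5483, -0.0741, 0.2197]
orientation: [3.088, 0.574, 0.006]
contact_force: [0.2, 0.6, -0.6]
grip_width: 0.0001
```

```bash
python3 - <<'E'
from h import *
o=st()
for a in (1.,1.1,1.2,1.23): w,y=lev(a); print(a,w,y,*rel(o,w,y))
E
```

```text
t 9.0 press mm [-137.12  -34.    219.66] yaw 21.06325236197856 F [ 0.24  0.64 -0.6 ] w 8.895949245913605e-05
1.0 [ 0.56 -0.09  0.22] 28.599878813213508 [0.36 1.8  0.17] [ 0.08 -0.2  -7.54]
1.1 [ 0.55 -0.08  0.22] 22.87030086190527 [0.03 0.43 0.17] [ 0.07 -0.2  -1.81]
1.2 [ 0.54 -0.07  0.22] 17.14072291059705 [-0.15 -0.98  0.16] [ 0.06 -0.2   3.92]
1.23 [ 0.54 -0.06  0.22] 15.421849525204578 [-0.18 -1.4   0.16] [ 0.06 -0.2   5.64]
```

The force dropped, so the lever has likely snapped home. I push gently on to confirm the end stop.

>>> jog_arm([
  {"xyz":[-0.05,-0.4,0.1],"delta_rot":[0,0,2],"fingers":1},
  {"xyz":[-0.1,-0.7,0.1],"delta_rot":[0,0,3],"fingers":1},
  {"xyz":[-0.15,-1,0.1],"delta_rot":[0,0,4],"fingers":1},
  {"xyz":[-0.15,-1.1,0.1],"delta_rot":[0,0,4],"fingers":1},
  {"xyz":[-0.15,-1.2,0.1],"delta_rot":[0,0,4],"fingers":1},
])

```text
clock: 9.42
tcp_pos: [0.5461, -0.0712, 0.2205]
orientation: [3.098, 0.455, 0.019]
contact_force: [14.8, -20.5, -12.6]
grip_width: 0.0004
```

```bash
python3 - <<'E'
from h import *
o=st()
for a in (1.2,1.23): w,y=lev(a); print(a,w,y,*rel(o,w,y))
E
```

```text
t 9.4167 press mm [-138.45  -30.66  220.47] yaw 16.71190806035381 F [ 14.8  -20.52 -12.57] w 0.00039040661401481365
1.2 [ 0.54 -0.07  0.22] 17.14072291059705 [-0.1  -0.63  0.24] [ 0.69 -0.59 -0.43]
1.23 [ 0.54 -0.06  0.22] 15.421849525204578 [-0.16 -1.05  0.23] [ 0.68 -0.6   1.29]
```

Firm stop at about 25 N, in the position the 4–6 mm offset predicts. Now I back off, lift and look.

>>> jog_arm([
  {"xyz":[0,1.2,0],"delta_rot":[0,0,0],"fingers":1},
  {"xyz":[0,3,0],"delta_rot":[0,0,0],"fingers":1},
  {"xyz":[0,5,0],"delta_rot":[0,0,0],"fingers":1},
  {"xyz":[0,5.5,-2],"delta_rot":[0,0,0],"fingers":1},
  {"xyz":[0,5.5,-6],"delta_rot":[0,0,0],"fingers":1},
])

```text
clock: 9.83
tcp_pos: [0.5585, -0.1257, 0.2787]
orientation: [3.1, 0.451, 0.007]
contact_force: [1.0, 0.8, -0.2]
grip_width: -0.0
```

>>> jog_arm([
  {"xyz":[-2,3,-4],"delta_rot":[0,0,0],"fingers":1},
  {"xyz":[-4,7,-6],"delta_rot":[0,0,0],"fingers":1},
  {"xyz":[-4,11,-6],"delta_rot":[0,0,0],"fingers":1},
  {"xyz":[-4,14,-6],"delta_rot":[0,0,0],"fingers":1},
  {"xyz":[-4,16,-6],"delta_rot":[0,0,0],"fingers":1},
])

```text
clock: 10.25
tcp_pos: [0.5648, -0.2959, 0.3434]
orientation: [3.097, 0.442, 0.012]
contact_force: [-0.2, 0.0, -0.5]
grip_width: 0.0003
```

```bash
python3 - <<'E'
from h import *
import cv2
o=st()
for n,(a,b,c,d) in {"scene":(170,90,370,270),"top":(190,80,390,260)}.items():
    im=imaging.grab_frame(n); C=imaging.camera_info(n); k=3
    z=cv2.resize(im[b:d,a:c],None,fx=k,fy=k)
    u=(proj(C,W(p,[gripl(1.2,.255),gripl(1.2,.205),[-.113,.07,.075],[-.113,-.07,.075]]))-[a,b])*k
    for q,col in zip(u,[(0,255,0)]*2+[(0,0,255)]*2): cv2.circle(z,tuple(map(int,q)),3,col,-1)
    cv2.imwrite(f"pics/{n}4.png",z)
    print(n,imaging.tip_of(n,"grip")[:1],proj(C,W(p,gripl(1.2))),proj(C,W(p,gripl(1.05))))
st()
cv2.imwrite("pics/wrist4.png",imaging.grab_frame("wrist"))
E
```

```text
t 10.25 press mm [-182.02 -251.84  343.45] yaw 16.251293520922477 F [-0.21  0.04 -0.55] w 0.0003028498660041269
scene [{'position': [277.6, 163.8], 'conf': 0.89}] [[277.33 163.72]] [[280.55 160.56]]
top [{'position': [294.4, 189.0], 'conf': 0.71}] [[293.78 190.52]] [[301.99 189.91]]
t 10.45 press mm [-179.92 -246.22  341.02] yaw 16.49413140432972 F [ 0.08  0.92 -0.02] w 9.894830190417423e-05
```

View pics/scene4.png

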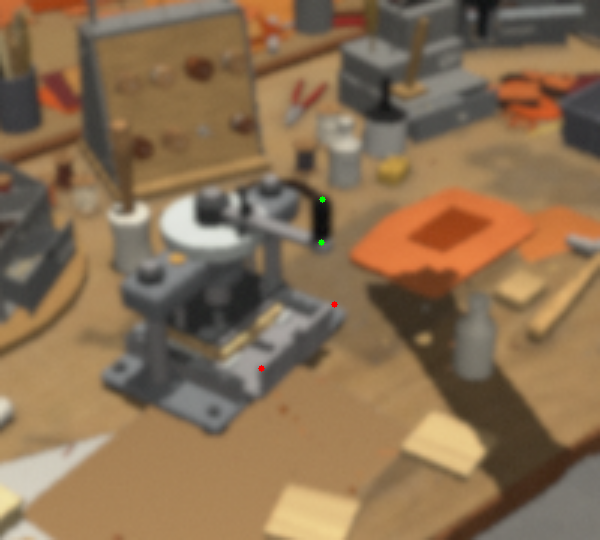

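View pics/top4.png

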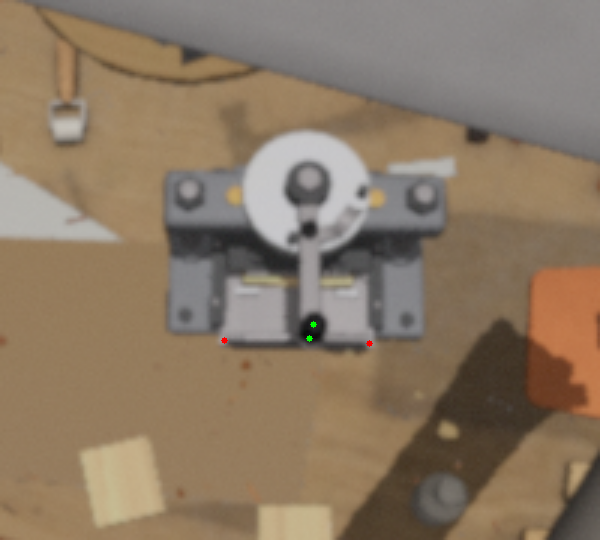

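View pics/wrist4.png

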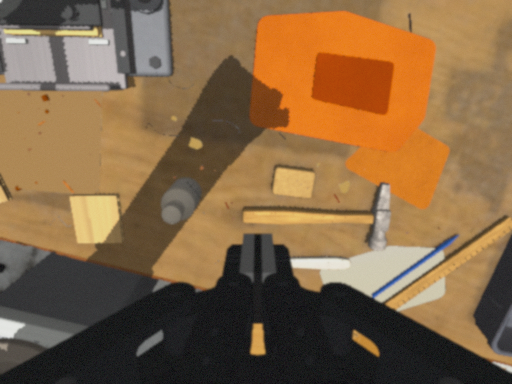

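Both views put the grip at the 1.2 rad prediction: scene (278,164) and top (294,189). The lip lies at its home marks, the boards are in the nest, the bystanders are unmoved and the robot is clear.

```bash
python3 -c "
from bench import r
print(r.hand_in())"
```

```text
the job is handed in; nothing more can be done
None
```

The case is under full pressure and the job is handed in. I pushed the table home first, then the lever past the first notch to its end stop, using only the outside of the shut fingers and gripping nothing.

- **Table:** at the stop the push rose to 13 N, against about 3 N while sliding. The wrist picture showed the lip at its home line.
- **Lever:** it met a firm stop at about 25 N. After I let go, the grip was within about 2 px of the 1.2 rad prediction in both the scene and top views.
- **Everything else:** the boards are still between the nest strips, the bystanders I could see were unmoved, and the arm was clear at about 10.5 s.
- **Disagreement:** the open grip measured 4–6 mm off my fitted model in the wrist view. That fits the lever stopping about 6 mm before the modelled end, and the final pictures agree with the end stop.

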